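Uncap the pressure balance and bring the steel weight over its spindle

TASK

Get the pressure balance ready for loading: lift the orange dust cap off its spindle, put the cap into the open accessory drawer and slide the drawer fully shut. Then pick up the steel ring weight (not the brass one), carry it over the pressure line and finish holding it still and level about 1 cm above the tip of the bare spindle, centred so that lowering it straight down would thread it on; do not let go of it. The weight must never touch the balance, nothing may bump the pressure line, and the brass weight, the jar and the screwdriver stay where they are.

Things in the scene. Friction and masses are not known exactly. Their poses are not given: they have to be found in the camera images.
- gauge: Pressure balance, fixed: white plinth 200 x 200 mm and 55 mm high, a black disc (radius 85 mm, top at 65 mm) on it, then a steel column (radius 23 mm) up to a round platform (radius 32 mm, top at 113 mm) from which a bare upright steel spindle (16 mm diameter) rises to 145 mm. Origin: centre of the plinth's underside, on the table; z up, along the spindle's axis.
- spindle_tip (a point): Centre of the top of the spindle, 145 mm above the table, on the balance's axis; z up. Hidden under the orange cap at the start.
- cap: Loose orange plastic dust cap, upright cylinder of 40 mm diameter and 44 mm height, open below (bore 26 mm, 38 mm deep), about 50 g. At the start it stands on the platform over the spindle (5 mm play all round): lift it straight up at least 35 mm. Origin: centre of its underside; z along its axis, up.
- cab: Fixed low grey cabinet, 230 mm (x) by 180 mm (y) by 105 mm high, with one blue-fronted drawer that slides out along the cabinet's -x (towards the robot). The drawer opening in the cabinet lies 100 mm from the origin on the -x side, its roof's underside 93 mm above the table. Origin: centre of its underside, on the table.
- cab_drawer0 (a joint): How far the drawer is out, m: 0 fully shut, grows as it comes out towards the cabinet's -x. Starts 0.12 to 0.15. It slides with about 1 N of friction and stays where it is left.
- tray (a point): Centre of the drawer's inner floor, 22 mm above the table; moves with the drawer, axes as the cabinet's. The inside reaches 92 mm either way in x and 69 mm either way in y from here; side walls are 6 mm thick and rise 61 mm above the floor, the front panel rises 69 mm. With the drawer out by q, the part open from above is x from -0.092 to q - 0.098 here.
- cab_drawer0_handle (a point): Centre of the drawer's steel bar handle, an 11 mm thick bar, 90 mm long along the cabinet's y, 67 mm above the table, 35 mm in front (-x) of the drawer's front panel; axes as the cabinet's. Pushing it along the cabinet's +x shuts the drawer.
- weight: Loose steel-coloured ring weight, 56 mm outer diameter, 28 mm bore right through, 28 mm high, about 0.4 kg, lying flat on one of the rack's two stands. Origin: centre of the bore at the underside; z up, along the bore.
- brass: Bystander: loose brass ring weight, 50 mm outer diameter, 28 mm high, on the rack's other stand. Origin: centre of its underside.
- rack: Fixed weight rack: plywood board 250 mm (x) by 75 mm (y), 12 mm thick, with two black round stands (radius 22 mm, tops 40 mm above the table) at x = -75 and +75 mm. Origin: centre of its underside, on the table.
- line: Obstacle between rack and balance: fixed steel pressure line 340 mm long along its own x, tube centre 75 mm above the table (flange to 97 mm), with two valve blocks at x = -130 and +130 mm (34 mm square) whose black knobs (radius 16 mm) reach 123 mm. At most 50 mm wide. Origin: centre, on the table.
- jar: Bystander: loose amber jar, 48 mm diameter, 60 mm high, standing. Origin: centre of its underside.
- driver: Bystander: loose screwdriver with green handle, 150 mm long, lying along its x. Origin: on the underside near its middle.
There are look-alikes about, which are no part of the job. Of the things that look like the weight, the smaller one is meant. Of the things shaped like the cap, the orange one is meant.

How it is judged:
By the outcome, as a careful person would: the job done as asked, in the order asked, and still so for the second after the job is handed in, while the arm keeps its last pose, push and grip.
It also fails if it takes over 72 s, if anything falls off the work surface, if the arm or the gripper's body presses on something with over 40 N, if the wrist force passes 120 N, or if a joint passes its speed limit or range.

ROBOT

A 7-joint arm with a two-finger parallel gripper is mounted at the origin on the work surface. World frame = base frame: x ahead of the robot, y to its left, z up, the work surface at z = 0. Lengths are in m, angles in rad, forces in N, time in s.
With the tool pointing down it reaches from about 0.35 to 0.9 m from the base axis. Payload 8.1 kg.
Tool frame: the origin (TCP) lies midway between the tips of the shut fingers; the grasp point (between the pads) lies 19 mm behind it (arm.hold_point_z is the distance from the TCP to the grasp point, in m); z points along the fingers, y is the direction in which the jaws open and shut (so a half turn about z gives the same grasp; the last joint's range is limited). The gripper opens to 92 mm and grips with 3 to 60 N. Pads are 19 mm wide; open, the fingers measure 130 mm over their backs; the gripper's body (75 mm by 190 mm) begins 47 mm behind the grasp point.
Start: joints at [-0.103, 0.434, 0.025, 1.573, -0.012, 1.134, -0.075], TCP at [0.625, -0, 0.227] pointing down, gripper open.
Joint ranges: [-2.62, 2.62], [-0.44, 2.09], [-1.27, 1.32], [0.08, 2.57], [-1.32, 4.46], [0.12, 2], [-2.74, 2.74]. Speed limits (rad/s): [2.22, 2.22, 3.01, 3.01, 3.14, 3.14, 3.14].

INTERFACE

Orientations are given as a rotation vector (axis times angle).
In Python, from cell import arm gives the robot as it stands.
- The arm moves only by the shell command python3 -m pendant 'ROWS' [FORCE]. ROWS is JSON, a list of rows, each a list of 3 entries, a list of its own where there are three numbers: the shift along the tool's x, y, z in m, then the turn, a rotation vector about the tool's x, y, z in degrees, then the finger opening in m, from 0 to 0.0918. A call has 1 to 10 rows; each row shifts and turns the commanded pose from where the row before left it, along the tool's axes as they then stand; what a row does not reach is not made up. A row lasts 1/8 s, in which the tool goes at most 62.5 mm and 10.7 degrees, less where a joint would pass 70% of its speed; a pose out of reach is approached as far as the arm can. A call with a gripper value outside its range is refused whole. The fingers move at their own pace and stop on an object; FORCE is the grip in N (left out, the last holds). Time passes only in rows, so rows that do not move let the fingers close. It gives the time, the measured TCP pose, the force and the opening at its end, in the units of the state.
- arm.observe(): the state, without advancing time (a new reading comes with each control period).
- arm.get_image(name): name is "scene" or "side" or "wrist"; returns (picture, depth): 420x560x3 uint8, red, green, blue; 420x560 float32, m along the optical axis (not along the pixel's ray), 0 where there is no reading.
- arm.camera_params(name): a dict with "fovy" (degrees; the focal length in pixels is half the picture's height over the tangent of half this angle, whatever the lens; pixels are square), "cx", "cy" (the principal point, pixels), "rvec" (rotation vector, rad) and "tvec" (3), from world to camera coordinates, as OpenCV has them; the wrist camera has in their place "mount" (4x4, takes a point from camera to tool coordinates, whose origin is the TCP and whose axes are the flange's). Camera axes: x right, y down, z forward; pixel columns grow to the right and rows downward; lengths in m; the calibration is good to about 2 mm. A picture is of the moment at which its call begins: read the wrist's pose just before it. camera_params takes no time and is no camera call.
- arm.sign_off(): hands the job in, once; it reports no verdict.
Trained networks look in the newest picture that a camera, given by its name, has taken for a name from the list of things; names that differ only in an ending like _2 or _b are one class to them, and where a whole thing is asked for, a point or a joint stands for the part that bears it (a point fixed in the world has none). Each returns a list of dicts, best first, with "conf" (0 to 1); they miss things now and then, are a little off and sometimes report something else, mostly with a low value. They report only what shows in the picture. A call takes as long as a camera call. They do not tell look-alikes from the thing itself.
- arm.look_for(camera, label): "rect" ([centre column, centre row, width, height] in pixels, round what is visible of it).
- arm.masks_of(camera, label): "pixels" (420x560 bool, what is visible of it) and "rect" ([centre column, centre row, width, height] in pixels, round what is visible of it).
The state is a dict: "clock": time; "joints": joint angles; "dq": joint speeds; "joint_efforts": joint torques, N m; "position": TCP position; "ee_rot": TCP orientation; "force": force on the tool from outside, world axes, zero at the start; "ft_torque": the same for the moment, N m; "width": opening from 0.0 (shut) to 1.0 (fully open).
Only numpy, scipy, OpenCV 4.12 (cv2) and the standard library are available. Lean on these libraries where they do the work, as an engineer would, in place of code of your own. Each camera call takes 0.05 s, during which the arm holds its last target.

## Working session

There is one attempt and no reset: what is moved stays moved. The work goes in short steps, Python scripts to look and compute and a shell command to move; the robot and the scene stay as the last step left them, time stands still between calls to the robot, and variables do not carry over. Pictures are saved under pics/ and viewed, and the job is handed in when it is done.

```bash
mkdir -p pics; ls
python3 - <<'E'
from cell import arm
import cv2,numpy as np
s=arm.observe(); print({k:np.round(v,3).tolist() for k,v in s.items()})
for n in ["scene","side","wrist"]:
    p,d=arm.get_image(n); cv2.imwrite(f"pics/{n}0.png",cv2.cvtColor(p,cv2.COLOR_RGB2BGR)); np.save(f"{n}0_d.npy",d); 
    print(n,arm.camera_params(n))
E
```

```text
pics
{'clock': 0.0, 'joints': [-0.103, 0.435, 0.025, 1.574, -0.012, 1.134, -0.075], 'dq': [-0.001, -0.0, 0.0, 0.002, 0.001, -0.001, 0.0], 'joint_efforts': [0.0, -66.785, 0.985, -31.446, -0.061, 0.043, 0.0], 'position': [0.624, -0.0, 0.226], 'ee_rot': [-2.221, -2.221, 0.002], 'force': [0.394, -0.029, -0.011], 'ft_torque': [0.038, 0.025, -0.016], 'width': 1.0}
scene {'fovy': 49.430304644823956, 'cx': 278.8307053652854, 'cy': 208.9027998291688, 'rvec': array([ 2.07474796,  1.57363266, -0.49520095]), 'tvec': array([-0.14139255, -0.34824913,  1.39729277])}
side {'fovy': 57.54747220103903, 'cx': 279.0137213669299, 'cy': 210.84584391665211, 'rvec': array([ 2.20867977, -0.76331012,  0.3294729 ]), 'tvec': array([-0.41866959,  0.29713627,  0.68079359])}
wrist {'fovy': 69.29942715737272, 'cx': 281.37161033357773, 'cy': 204.34333483294742, 'mount': array([[ 3.05034228e-04, -9.52682289e-01, -3.03967700e-01,
         8.20076982e-02],
       [ 9.99999756e-01,  9.96176924e-05,  6.91291025e-04,
        -2.60081365e-04],
       [-6.28300156e-04, -3.03967836e-01,  9.52682087e-01,
        -1.58380801e-01],
       [ 0.00000000e+00,  0.00000000e+00,  0.00000000e+00,
         1.00000000e+00]])}
```

View pics/scene0.png

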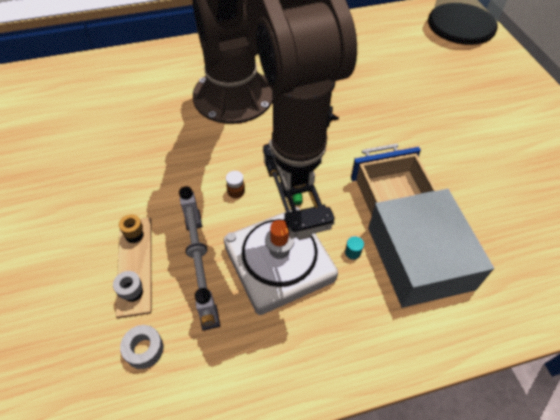

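View pics/side0.png

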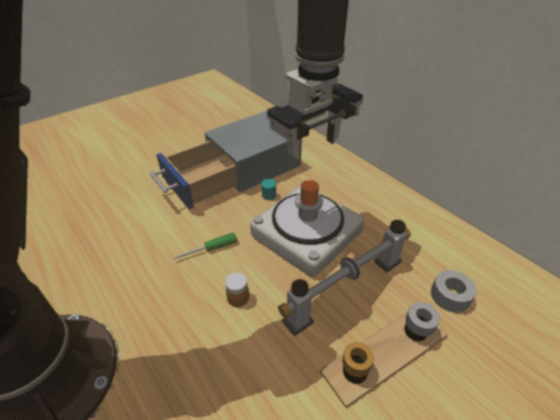

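View pics/wrist0.png

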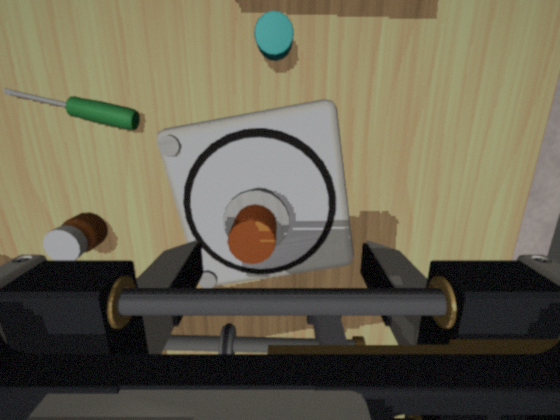

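The steel ring candidates are the one on the rack stand (scene 127,286) and a larger one lying on the table (142,346). I want the smaller one, on the stand. The cap candidates are the orange one on the balance (279,233) and a teal one on the table (355,247). I want the orange one. Next I'll measure them.

```bash
cat > h.py <<'E'
import numpy as np,cv2
from cell import arm
from scipy.spatial.transform import Rotation as R
def K(n):
    c=arm.camera_params(n); f=210/np.tan(np.radians(c['fovy']/2)); return f,c['cx'],c['cy'],c
def pose(n,s=None):
    c=arm.camera_params(n)
    if n=='wrist':
        s=s or arm.observe(); T=np.eye(4);T[:3,:3]=R.from_rotvec(s['ee_rot']).as_matrix();T[:3,3]=s['position']
        return T@c['mount']
    T=np.eye(4);T[:3,:3]=cv2.Rodrigues(c['rvec'])[0];T[:3,3]=c['tvec'];return np.linalg.inv(T)
def grab(n,name=None):
    s=arm.observe();p,d=arm.get_image(n);T=pose(n,s)
    f,cx,cy,_=K(n);v,u=np.mgrid[:420,:560]
    P=np.stack([(u-cx)/f*d,(v-cy)/f*d,d],-1)@T[:3,:3].T+T[:3,3]
    P[d<=0]=np.nan
    if name: cv2.imwrite(f'pics/{name}.png',cv2.cvtColor(p,cv2.COLOR_RGB2BGR))
    return p,d,P,T
def proj(n,X,T):
    f,cx,cy,_=K(n);q=(np.asarray(X)-T[:3,3])@T[:3,:3];return np.stack([f*q[...,0]/q[...,2]+cx,f*q[...,1]/q[...,2]+cy],-1)
def circ(xy):
    A=np.c_[2*xy,np.ones(len(xy))];b=(xy**2).sum(1);s=np.linalg.lstsq(A,b,rcond=None)[0];return s[:2],np.sqrt(s[2]+s[:2]@s[:2])
E
python3 - <<'E'
from h import *
np.set_printoptions(precision=3,suppress=True)
import pickle
out={}
for n in ['scene','side']:
    p,d,P,T=grab(n); out[n]=(p,d,P,T,{})
    for l in ['gauge','cap','cab','cab_drawer0','cab_drawer0_handle','weight','brass','rack','line','jar','driver']:
        for r in arm.masks_of(n,l)[:3]:
            m=r['pixels']&~np.isnan(P[...,0]); q=P[m]
            out[n][4].setdefault(l,[]).append((r['conf'],r['pixels']))
            if len(q)<5: print(n,l,r['conf'],r['rect'],'few');continue
            print(n,l,round(r['conf'],2),np.round(r['rect']),len(q),'med',np.median(q,0),'lo',np.percentile(q,3,0),'hi',np.percentile(q,97,0))
pickle.dump(out,open('m0.pkl','wb'))
print(arm.observe()['clock'])
E
```

```text
scene gauge 0.83 [282. 261. 112. 109.] 6589 med [ 0.637 -0.044  0.062] lo [ 0.52  -0.122  0.019] hi [0.706 0.073 0.112]
scene cap 0.9 [354. 248.  16.  24.] 329 med [0.623 0.149 0.043] lo [0.602 0.134 0.008] hi [0.635 0.167 0.048]
scene cap 0.61 [281. 234.  17.  30.] 447 med [ 0.61  -0.026  0.155] lo [ 0.584 -0.041  0.114] hi [ 0.62  -0.009  0.16 ]
scene cab 0.6 [421. 228. 147. 162.] 13381 med [0.653 0.289 0.103] lo [0.424 0.208 0.018] hi [0.78  0.38  0.108]
scene cab_drawer0 0.86 [392. 180.  86.  72.] 3520 med [0.445 0.312 0.053] lo [0.382 0.229 0.02 ] hi [0.531 0.378 0.094]
scene cab_drawer0 0.64 [128. 284.  32.  29.] 639 med [ 0.594 -0.353  0.067] lo [ 0.566 -0.377  0.04 ] hi [ 0.616 -0.328  0.071]
scene cab_drawer0_handle 0.82 [395. 178.  84.  65.] 3523 med [0.444 0.313 0.053] lo [0.382 0.229 0.02 ] hi [0.528 0.379 0.094]
scene cab_drawer0_handle 0.72 [281. 234.  14.  29.] 376 med [ 0.61  -0.025  0.156] lo [ 0.584 -0.04   0.12 ] hi [ 0.619 -0.01   0.16 ]
scene weight 0.96 [140. 347.  41.  46.] 1297 med [ 0.724 -0.344  0.04 ] lo [ 0.684 -0.379  0.008] hi [ 0.756 -0.307  0.043]
scen
[... 2183 characters left out ...]
359. 128.  92.] 3930 med [ 0.501 -0.353  0.012] lo [ 0.392 -0.387  0.008] hi [ 0.611 -0.305  0.033]
side line 0.63 [344. 277. 136. 117.] 3157 med [ 0.53  -0.205  0.082] lo [ 0.393 -0.22   0.008] hi [ 0.694 -0.184  0.123]
side line 0.63 [386. 362. 126.  91.] 3956 med [ 0.502 -0.353  0.012] lo [ 0.392 -0.387  0.008] hi [ 0.612 -0.306  0.035]
side jar 0.79 [239. 289.  22.  34.] 661 med [ 0.36  -0.085  0.05 ] lo [ 0.343 -0.096  0.006] hi [ 0.382 -0.059  0.061]
side driver 0.67 [206. 245.  62.  26.] 408 med [0.404 0.072 0.02 ] lo [0.318 0.059 0.009] hi [0.447 0.096 0.027]
side driver 0.65 [421. 320.  37.  35.] 917 med [ 0.583 -0.355  0.066] lo [ 0.563 -0.38   0.027] hi [ 0.612 -0.329  0.069]
1.35
```

Run:
```python
from h import *
import pickle
from scipy.optimize import least_squares
np.set_printoptions(precision=4,suppress=True)
o=pickle.load(open('m0.pkl','rb'))
def pts(n,l,i): 
    P=o[n][2];m=o[n][4][l][i][1].astype(np.uint8)
    m=m.astype(bool)&~np.isnan(P[...,0]);return P[m]
def cyl(q,r):  # side points distance r ; keep outer points
    f=lambda c:np.hypot(q[:,0]-c[0],q[:,1]-c[1])
    return least_squares(lambda c:np.maximum(f(c)-r,0)*1+0.0,q[:,:2].mean(0)).x
# cylinders: side-surface + top rim using hull
def rim(q,r,z):
    t=q[q[:,2]>z-0.006][:,:2].astype(np.float32)
    c,rr=cv2.minEnclosingCircle(t); return np.array(c),rr,t.mean(0)
for nm,i,j,r,z in [('cap',1,0,.02,.157),('weight',1,0,.028,.068),('brass',0,0,.025,.068),('jar',0,0,.024,.06)]:
    for n,k in [('scene',i),('side',j)]:
        q=pts(n,nm,k); print(nm,n,*rim(q,r,z),q[:,2].max())
        s=q[(q[:,2]<z-0.006)&(q[:,2]>z-0.026)]
        f=least_squares(lambda c:np.hypot(s[:,0]-c[0],s[:,1]-c[1])-r,q[:,:2].mean(0)+[.005,.005],loss='soft_l1',f_scale=.002)
        print('   side fit',f.x,np.abs(f.fun).mean(),len(s))
def rect(q): 
    r=cv2.minAreaRect((q[:,:2]*1000).astype(np.float32));return r
for n in ['scene','side']:
    q=pts(n,'cab',0);t=q[abs(q[:,2]-.105)<.006];t=t[t[:,0]>.45];print(n,'cab',rect(t),len(t))
    q=pts(n,'rack',0);t=q[abs(q[:,2]-.012)<.005];print(n,'rack',rect(t))
    q=pts(n,'line',0);t=q[q[:,2]>.06];print(n,'line',rect(t)); t=q[q[:,2]>.113]
    for s in (0,1):
        w=t[(t[:,0]>.56)==bool(s)]; print('  knob',w.mean(0),len(w))
    q=pts(n,'gauge',0);t=q[abs(q[:,2]-.055)<.004];print(n,'gauge',rect(t))
    t=q[abs(q[:,2]-.065)<.004];print('   disc',cv2.minEnclosingCircle((t[:,:2]*1000).astype(np.float32)))
    q=pts(n,'cab_drawer0',0);t=q[q[:,2]>.087];t=t[t[:,0]<.45];print(n,'front top',rect(t),np.median(t,0))
    q=pts(n,'cab_drawer0_handle',0);t=q[(q[:,0]<.395)];print(n,'low x',t.min(0),t.max(0),len(t))
    P=o[n][2].reshape(-1,3);P=P[~np.isnan(P[:,0])];t=P[(P[:,0]<.38)&(P[:,0]>.3)&(P[:,1]>.22)&(P[:,1]<.42)&(P[:,2]>.055)&(P[:,2]<.085)]
    print('  handle',rect(t) if len(t)>3 else None,np.median(t,0),len(t))
```

```text
cap scene [ 0.6449 -0.0269] 0.06481184810400009 [ 0.6047 -0.0249] 0.30571383322129364
   side fit [ 0.5983 -0.0224] 0.0006321194740692807 94
cap side [ 0.5991 -0.023 ] 0.020476294681429863 [ 0.5973 -0.025 ] 0.15941852290566538
   side fit [ 0.6003 -0.0222] 0.0007477945862755302 131
weight scene [ 0.5905 -0.3539] 0.02815702185034752 [ 0.5925 -0.3531] 0.07332013038841867
   side fit [ 0.5903 -0.3533] 0.005758981673201617 178
weight side [ 0.5893 -0.3539] 0.02862243726849556 [ 0.5875 -0.355 ] 0.0707027729061952
   side fit [ 0.589  -0.3542] 0.005388615658640304 304
brass scene [ 0.4405 -0.3332] 0.025105973705649376 [ 0.4426 -0.3333] 0.07196858544951779
   side fit [ 0.44   -0.3344] 0.0043819336365099135 152
brass side [ 0.4393 -0.3349] 0.02525610290467739 [ 0.438  -0.3354] 0.07108271300859847
   side fit [ 0.4382 -0.3347] 0.004741115270541493 263
jar scene [ 0.3659 -0.0735] 0.023143133148550987 [ 0.3671 -0.073 ] 0.06490718193533362
   side fit [ 0.3606 -0.0725] 0.001566607664590468 89
jar side [ 0.3651 -0.0744] 0.021310215815901756 [ 0.364  -0.0756] 0.06319396028888202
   side fit [ 0.3
[... 1206 characters left out ...]
ide line ((556.5966186523438, -201.0975341796875), (42.46865463256836, 341.0708312988281), 87.1939926147461)
  knob [ 0.4243 -0.1975  0.1215] 236
  knob [ 0.6825 -0.2057  0.1212] 154
side gauge ((599.3956909179688, -22.892578125), (196.65972900390625, 194.70172119140625), 10.04814338684082)
   disc ((575.8947143554688, -26.150747299194336), 109.77909088134766)
side front top ((421.0760498046875, 308.00885009765625), (175.12303161621094, 15.856058120727539), 87.43374633789062) [0.4198 0.2966 0.0923]
side low x [0.3731 0.2601 0.0634] [0.395  0.3528 0.0754] 110
  handle ((376.36102294921875, 307.8400573730469), (95.50044250488281, 7.143441200256348), 89.91864776611328) [0.3763 0.2994 0.0712] 82
```

Run:
```python
import cv2
a=cv2.imread('pics/scene0.png');s=cv2.imread('pics/side0.png')
c1=cv2.resize(a[200:380,90:290],(400,360),interpolation=cv2.INTER_CUBIC)
c2=cv2.resize(s[160:340,300:500],(400,360),interpolation=cv2.INTER_CUBIC)
cv2.imwrite('pics/crop1.png',cv2.hconcat([c1,c2]))
```

```text
(no output)
```

View pics/crop1.png

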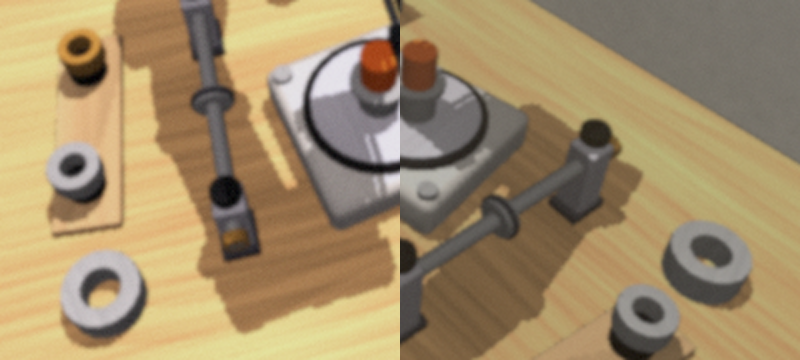

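Crop check: the smaller grey ring sits on the rack's black stand at crop (75,170). The larger one lies on the table at (102,292) and the brass one is at (82,50). The orange cap is on the balance. Positions: cap and axis about (0.5995,-0.0225), steel weight about (0.590,-0.354). I'm now moving above the cap.

```bash
python3 -m pendant '[[[-0.011,-0.0125,0],[0,0,0],0.0918],[[-0.0115,-0.0125,0.01],[0,0,0],0.0918],[[0,0,0.015],[0,0,0],0.0918],[[0,0,0.01],[0,0,0],0.0918],[[0,0,0],[0,0,0],0.0918]]' 20
python3 - <<'E'
from h import *
np.set_printoptions(precision=4,suppress=True)
print(arm.observe()['position'])
for n in ['wrist','side']:
    p,d,P,T=grab(n,n+'1')
    for r in arm.masks_of(n,'cap'):
        m=r['pixels']&~np.isnan(P[...,0]);q=P[m]
        c=p[r['pixels']].mean(0); t=q[(q[:,2]>.152)&(q[:,2]<.164)]
        print(n,r['conf'],r['rect'],c,np.median(q,0), cv2.minEnclosingCircle(t[:,:2].astype(np.float32)) if len(t)>9 else None)
        s=q[(q[:,2]<.151)&(q[:,2]>.118)]
        if len(s)>30:print(least_squares(lambda c:np.hypot(s[:,0]-c[0],s[:,1]-c[1])-.02,[.6,-.022],loss='soft_l1',f_scale=.002).x if 0 else np.median(s,0))
E
```

```text
clock: 1.98
position: [0.5996, -0.022, 0.1906]
ee_rot: [-2.22, -2.221, 0.002]
force: [-0.3, 0.5, 0.7]
width: 1.002
[ 0.5996 -0.022   0.1906]
wrist 0.86 [282.9, 226.4, 58.4, 68.4] [133.0437  84.4315  45.9576] [ 0.5998 -0.0177  0.1571] ((0.5996795296669006, -0.022947823628783226), 0.019983183592557907)
[ 0.5998 -0.0056  0.1367]
wrist 0.63 [302.1, 17.6, 46.5, 32.2] [ 51.7518 104.8163 100.7588] [0.6154 0.1401 0.0437] None
side 0.8 [310.5, 193.1, 16.7, 24.1] [123.8379  72.3874  40.8434] [ 0.5912 -0.0325  0.1495] ((0.5981932878494263, -0.024294041097164154), 0.0196763277053833)
[ 0.5869 -0.037   0.1353]
side 0.75 [270.4, 191.2, 15.3, 18.7] [55.9813 97.8277 91.2622] [0.6101 0.1438 0.0366] None
side 0.27 [358.1, 360.0, 32.9, 36.2] [127.5021  96.1087  50.9312] [ 0.4351 -0.3365  0.0665] None
```

View pics/wrist1.png

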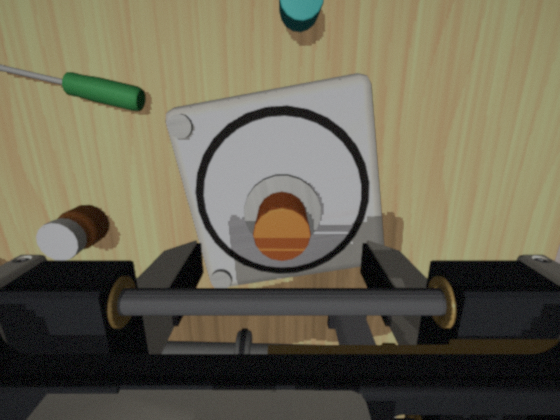

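The wrist view shows the orange cap centred between the fingers at (282,226). I'm descending and gripping it.

```bash
python3 -m pendant '[[[-0.001,0,0.025],[0,0,0],0.0918],[[0,0,0.025],[0,0,0],0.0918],[[0,0,0.019],[0,0,0],0.0918],[[0,0,0],[0,0,0],0.0918],[[0,0,0],[0,0,0],0.02],[[0,0,0],[0,0,0],0.02],[[0,0,0],[0,0,0],0.02],[[0,0,0],[0,0,0],0.02],[[0,0,0],[0,0,0],0.02],[[0,0,0],[0,0,0],0.02]]' 15
```

```text
clock: 3.42
position: [0.6, -0.0235, 0.1228]
ee_rot: [2.221, 2.221, -0.0]
force: [-0.3, 0.1, 1.1]
width: 0.433
```

Gripped at 39.8 mm. I'm lifting straight up.

```bash
python3 -m pendant '[[[0,0,-0.01],[0,0,0],0.02],[[0,0,-0.02],[0,0,0],0.02],[[0,0,-0.03],[0,0,0],0.02],[[0,0,-0.03],[0,0,0],0.02],[[0,0,-0.02],[0,0,0],0.02],[[0,0,-0.01],[0,0,0],0.02],[[0,0,0],[0,0,0],0.02]]'
python3 - <<'E'
from h import *
np.set_printoptions(precision=4,suppress=True)
for n in ['side','scene']:
    p,d,P,T=grab(n,n+'2')
    for r in arm.masks_of(n,'cap')[:3]:
        q=P[r['pixels']&~np.isnan(P[...,0])];print(n,r['conf'],r['rect'],np.percentile(q,[5,50,95],axis=0).ravel())
    # spindle
    t=P.reshape(-1,3);t=t[(np.hypot(t[:,0]-.6,t[:,1]+.023)<.025)&(t[:,2]>.12)&(t[:,2]<.16)]
    print('spindle',len(t),np.median(t,0),t.max(0),t.min(0))
    # drawer zone
    t=P.reshape(-1,3);t=t[(t[:,2]<.03)&(t[:,2]>.015)&(t[:,1]>.2)&(t[:,1]<.4)&(t[:,0]>.38)&(t[:,0]<.65)]
    print('floor',np.percentile(t,[2,98],axis=0))
E
```

```text
clock: 4.3
position: [0.6002, -0.0235, 0.2433]
ee_rot: [2.221, 2.221, 0.001]
force: [-0.5, 0.2, -1.2]
width: 0.433
side 0.57 [313.5, 147.4, 16.8, 29.3] [ 0.5834 -0.0426  0.2395  0.5949 -0.0383  0.265   0.6124 -0.0221  0.2782]
spindle 87 [ 0.5964 -0.0261  0.1371] [ 0.6077 -0.0142  0.1463] [ 0.5914 -0.0314  0.1209]
floor [[0.413  0.2109 0.0161]
 [0.6328 0.3768 0.0294]]
scene 0.71 [353.5, 249.2, 11.3, 22.7] [0.6028 0.1347 0.0063 0.6238 0.1492 0.0428 0.6354 0.1676 0.0472]
spindle 76 [ 0.6041 -0.0231  0.1432] [ 0.6077 -0.0156  0.149 ] [ 0.593  -0.0294  0.1202]
floor [[0.4294 0.2118 0.0177]
 [0.6177 0.3757 0.0293]]
```

View pics/side2.png

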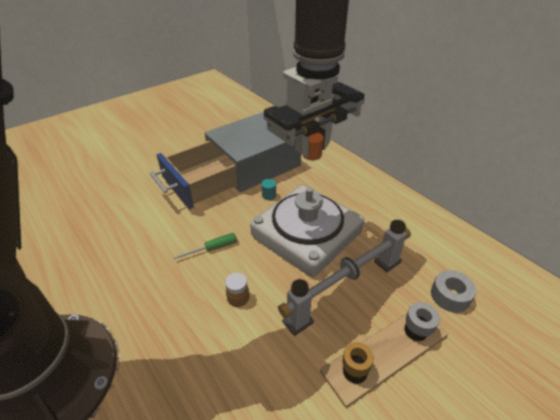

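View pics/scene2.png

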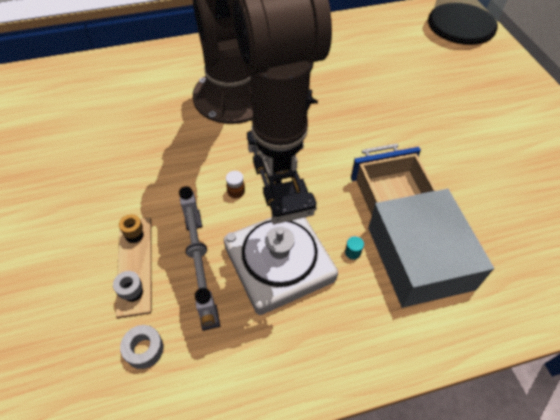

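The side view shows the cap in the gripper at (313,147), and the bare spindle at (309,195). I'm carrying the cap over the drawer, then turning so the jaws lie along the cabinet's y.

```bash
python3 -m pendant '[[[0.02,-0.007,0],[0,0,0],0.02],[[0.04,-0.014,0],[0,0,0],0.02],[[0.045,-0.015,0],[0,0,0],0.02],[[0.045,-0.015,0],[0,0,0],0.02],[[0.045,-0.015,0],[0,0,0],0.02],[[0.045,-0.015,0],[0,0,0],0.02],[[0.044,-0.015,0],[0,0,0],0.02],[[0.03,-0.01,0],[0,0,0],0.02],[[0.015,-0.006,0],[0,0,0],0.02]]'
python3 -m pendant '[[[0,0,0],[0,0,-9],0.02],[[0,0,0],[0,0,-10],0.02],[[0,0,0],[0,0,-10],0.02],[[0,0,0],[0,0,-10],0.02],[[0,0,0],[0,0,-10],0.02],[[0,0,0],[0,0,-10],0.02],[[0,0,0],[0,0,-10],0.02],[[0,0,0],[0,0,-10],0.02],[[0,0,0],[0,0,-9],0.02],[[0,0,0],[0,0,0],0.02]]'
python3 - <<'E'
from h import *
np.set_printoptions(precision=4,suppress=True)
s=arm.observe();print(s['position'],R.from_rotvec(s['ee_rot']).as_matrix(),s['joints'])
p,d,P,T=grab('wrist','wrist3');grab('scene','scene3');grab('side','side3')
E
```

```text
clock: 5.62
position: [0.4859, 0.3083, 0.2424]
ee_rot: [-2.217, -2.225, 0.001]
force: [-0.3, 0.3, -0.7]
width: 0.426
clock: 6.88
position: [0.488, 0.3048, 0.2425]
ee_rot: [-0.058, -3.141, 0.001]
force: [-0.2, -0.2, -0.2]
width: 0.43
[0.488  0.3048 0.2425] [[-0.9993  0.0369 -0.0004]
 [ 0.0369  0.9993 -0.0005]
 [ 0.0003 -0.0005 -1.    ]] [-0.3521  0.378  -0.4098  1.648   0.162   1.1498  0.7313]
```

View pics/wrist3.png

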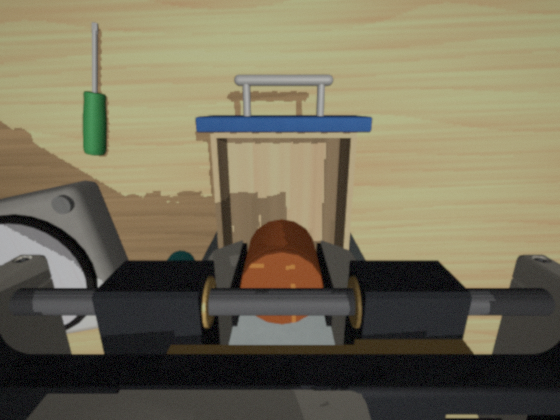

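View pics/side3.png

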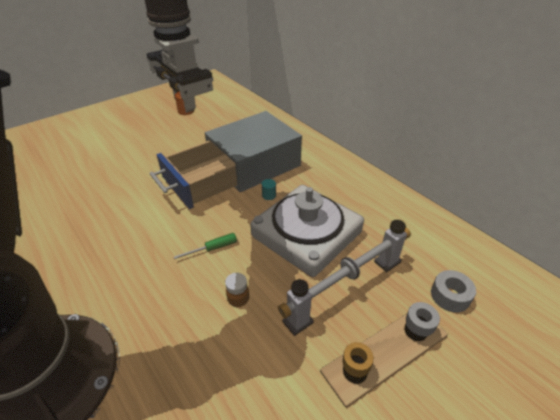

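The wrist view shows the jaws lined up with the drawer, the handle at (284,79), the front panel at (284,124) and the cap at (284,270). Before descending I'm checking the drawer numbers from the wrist depth.

Run:
```python
from h import *
np.set_printoptions(precision=4,suppress=True)
for n in ['wrist','scene','side']:
    p,d,P,T=grab(n)
    t=P.reshape(-1,3);t=t[~np.isnan(t[:,0])]
    a=t[(abs(t[:,1]-.305)<.05)&(t[:,0]>.33)&(t[:,0]<.62)]
    # profile z along x
    fr=a[(a[:,2]>.086)&(a[:,2]<.096)&(a[:,0]<.47)];ha=a[(a[:,2]>.055)&(a[:,2]<.08)&(a[:,0]<.39)]
    ro=a[(a[:,2]>.101)&(a[:,2]<.109)&(a[:,0]>.5)]
    fl=a[(a[:,2]>.016)&(a[:,2]<.028)]
    for k,v in dict(front=fr,handle=ha,roof=ro,floor=fl).items():
        if len(v): print(n,k,len(v),np.percentile(v[:,0],[2,50,98]),np.median(v[:,2]))
    b=t[(t[:,2]>.076)&(t[:,2]<.088)&(t[:,0]>.45)&(t[:,0]<.53)&(t[:,1]>.2)&(t[:,1]<.41)]
    print(' walls y',np.percentile(b[:,1],[2,25,50,75,98]) if len(b) else 0)
```

```text
wrist front 1588 [0.4133 0.421  0.4286] 0.09283973914396834
wrist handle 1130 [0.3734 0.3796 0.3889] 0.0719289769835384
wrist floor 7058 [0.4424 0.4957 0.5678] 0.02251143166725747
 walls y [0.2308 0.2348 0.3738 0.3773 0.3813]
scene front 230 [0.4135 0.4235 0.4311] 0.09241244037799778
scene handle 157 [0.3733 0.3807 0.3879] 0.07113663564196027
scene roof 871 [0.5645 0.5923 0.6191] 0.10564669649893277
scene floor 851 [0.433  0.4713 0.508 ] 0.022769812016688817
 walls y [0.2304 0.2331 0.3735 0.3767 0.3817]
side front 146 [0.4129 0.42   0.4291] 0.0922706129201733
side handle 120 [0.3726 0.3782 0.3886] 0.07117163812977412
side roof 414 [0.5642 0.5905 0.6186] 0.10505471737540012
side floor 492 [0.4137 0.533  0.6108] 0.022238334787894554
 walls y [0.229  0.2323 0.2375 0.3762 0.3824]
```

```bash
python3 -m pendant '[[[0,0,0.02],[0,0,0],0.02],[[0,0,0.035],[0,0,0],0.02],[[0,0,0.035],[0,0,0],0.02],[[0,0,0.035],[0,0,0],0.02],[[0,0,0.035],[0,0,0],0.02],[[0,0,0.025],[0,0,0],0.02],[[0,0,0.012],[0,0,0],0.02],[[0,0,0.006],[0,0,0],0.02],[[0,0,0.003],[0,0,0],0.02],[[0,0,0],[0,0,0],0.02]]'
```

```text
clock: 8.43
position: [0.4884, 0.3057, 0.0373]
ee_rot: [0.055, 3.14, 0.001]
force: [-0.2, -0.4, -0.9]
width: 0.432
```

```bash
python3 -m pendant '[[[0,0,0.002],[0,0,0],0.02],[[0,0,0.002],[0,0,0],0.02],[[0,0,0],[0,0,0],0.02]]'
```

```text
clock: 8.8
position: [0.488, 0.3054, 0.0327]
ee_rot: [-0.055, -3.141, 0.0]
force: [0.1, -0.6, -1.5]
width: 0.428
```

```bash
python3 -m pendant '[[[0,0,0],[0,0,0],0.06],[[0,0,0],[0,0,0],0.06],[[0,0,0],[0,0,0],0.06],[[0,0,-0.01],[0,0,0],0.06],[[0,0,-0.03],[0,0,0],0.06],[[0,0,-0.04],[0,0,0],0.06],[[0,0,-0.04],[0,0,0],0.06],[[0,0,-0.02],[0,0,0],0.06],[[0,0,0],[0,0,0],0.06]]'
python3 - <<'E'
from h import *
np.set_printoptions(precision=4,suppress=True)
for n in ['scene','wrist']:
    p,d,P,T=grab(n,n+'4')
    for r in arm.masks_of(n,'cap')[:3]:
        q=P[r['pixels']&~np.isnan(P[...,0])];print(n,r['conf'],r['rect'],np.percentile(q,[5,50,95],axis=0).ravel())
E
```

```text
clock: 9.93
position: [0.4889, 0.3063, 0.175]
ee_rot: [0.055, 3.138, 0.003]
force: [0.2, -1.2, -0.1]
width: 0.65
scene 0.64 [353.4, 248.4, 17.6, 23.4] [0.598  0.1347 0.0021 0.6223 0.1496 0.0421 0.6351 0.1697 0.0467]
scene 0.63 [395.6, 186.3, 15.5, 22.5] [0.4765 0.2865 0.0285 0.496  0.2998 0.0628 0.5059 0.3197 0.0685]
wrist 0.94 [282.0, 197.0, 44.6, 47.4] [0.468  0.2891 0.0366 0.4824 0.3049 0.0662 0.5012 0.3207 0.0674]
```

View pics/wrist4.png

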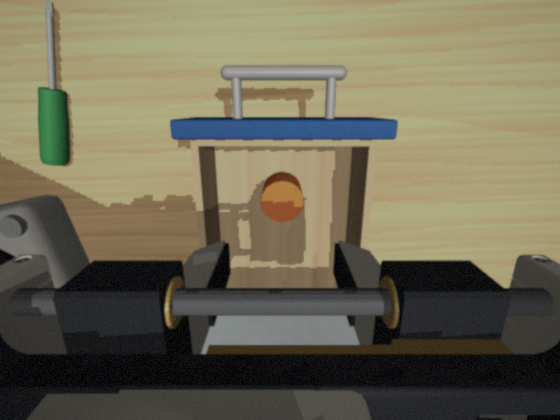

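View pics/scene4.png

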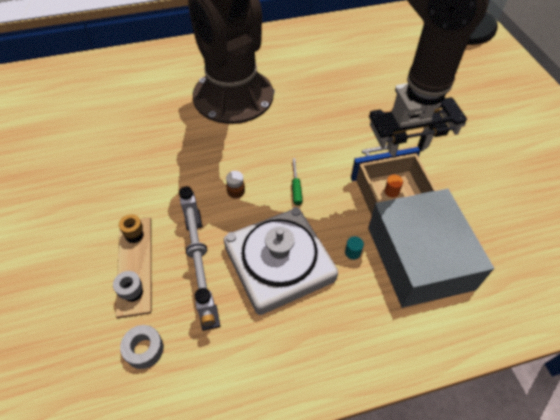

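The cap stands upright in the drawer (wrist 282,197; world about (0.487,0.305)). Next I shut the fingers and go down in front of the handle.

```bash
python3 -m pendant '[[[0.02,0,0],[0,0,0],0.0],[[0.035,-0.001,0],[0,0,0],0.0],[[0.04,-0.001,0],[0,0,0],0.0],[[0.04,-0.001,0],[0,0,0],0.0],[[0.02,0,0],[0,0,0],0.0],[[0,0,0],[0,0,0],0.0]]'
python3 -m pendant '[[[0,0,0.02],[0,0,0],0.0],[[0,0,0.03],[0,0,0],0.0],[[0,0,0.03],[0,0,0],0.0],[[0,0,0.03],[0,0,0],0.0],[[0,0,0.02],[0,0,0],0.0],[[0,0,0],[0,0,0],0.0]]'
python3 - <<'E'
from h import *
print(arm.observe()['position'],arm.observe()['joints'])
grab('side','side5');grab('wrist','wrist5')
E
```

```text
clock: 10.88
position: [0.3324, 0.308, 0.1726]
ee_rot: [-0.052, -3.141, 0.001]
force: [0.1, 0.7, 0.4]
width: 0.047
clock: 11.62
position: [0.3337, 0.3071, 0.0413]
ee_rot: [-0.057, -3.139, 0.003]
force: [-0.5, -0.0, 0.0]
width: 0.003
[0.33365474 0.30711378 0.04125382] [-0.55505878  0.46228205 -0.39397685  2.14884903  0.31390122  0.58719996
  0.35896596]
```

View pics/wrist5.png

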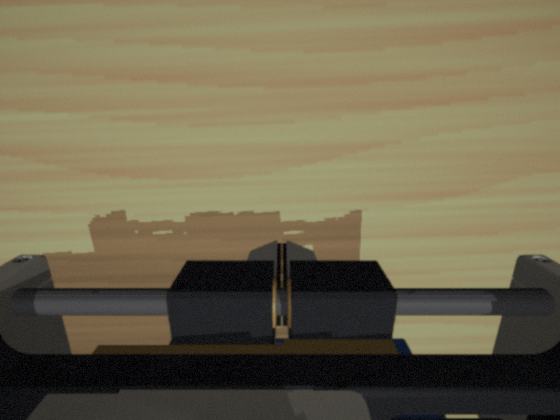

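View pics/side5.png

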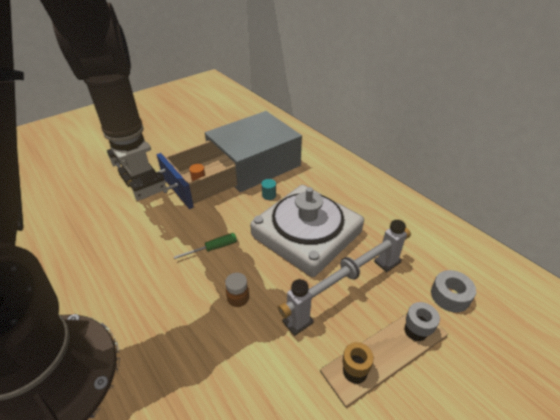

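```bash
python3 -m pendant '[[[-0.015,0,-0.004],[0,0,0],0.0],[[-0.01,0,0],[0,0,0],0.0],[[-0.008,0,0],[0,0,0],0.0],[[-0.012,0,0],[0,0,0],0.0],[[-0.015,0,0],[0,0,0],0.0],[[-0.015,0,0],[0,0,0],0.0],[[-0.015,0,0],[0,0,0],0.0],[[-0.015,0,0],[0,0,0],0.0],[[-0.015,0,0],[0,0,0],0.0],[[-0.015,0,0],[0,0,0],0.0]]'
```

```text
clock: 12.98
position: [0.4689, 0.3031, 0.0467]
ee_rot: [-0.055, -3.141, 0.0]
force: [-1.2, -0.0, 1.1]
width: 0.001
```

Run:
```python
from h import *
grab('scene','scene6');grab('side','side6')
```

```text
(no output)
```

View pics/side6.png

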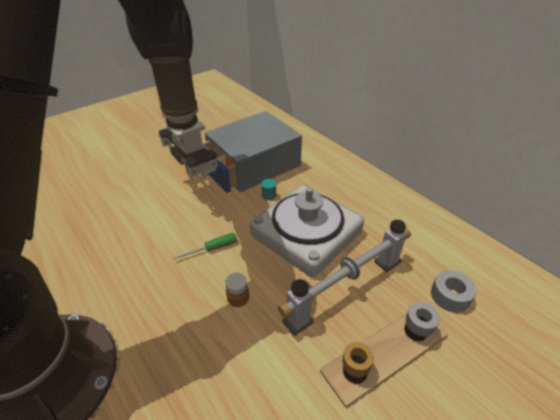

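The drawer is sliding and about 30 mm still shows. I'm creeping on while watching the force.

```bash
python3 -m pendant '[[[-0.008,0,0],[0,0,0],0.0],[[-0.006,0,0],[0,0,0],0.0],[[-0.006,0,0],[0,0,0],0.0],[[-0.004,0,0],[0,0,0],0.0],[[-0.004,0,0],[0,0,0],0.0]]'
```

```text
clock: 13.7
position: [0.496, 0.3021, 0.0467]
ee_rot: [-0.055, -3.141, 0.0]
force: [-0.6, -0.3, -1.0]
width: 0.004
```

```bash
python3 -m pendant '[[[-0.003,0,0],[0,0,0],0.0],[[-0.002,0,0],[0,0,0],0.0],[[0,0,0],[0,0,0],0.0]]'
```

```text
clock: 14.08
position: [0.4978, 0.302, 0.0466]
ee_rot: [-0.053, -3.137, 0.003]
force: [-12.0, -1.0, 7.8]
width: 0.009
```

```bash
python3 -m pendant '[[[-0.002,0,0],[0,0,0],0.0],[[0,0,0],[0,0,0],0.0]]'; python3 -m pendant '[[[0.01,0,0],[0,0,0],0.0],[[0.02,0,0],[0,0,0],0.0],[[0.03,0,0],[0,0,0],0.0],[[0,0,0],[0,0,0],0.0]]'
python3 - <<'E'
from h import *
np.set_printoptions(precision=4,suppress=True)
for n in ['scene','side']:
    p,d,P,T=grab(n,n+'7')
    cv2.imwrite(f'pics/{n}7c.png',cv2.resize(cv2.cvtColor(p,cv2.COLOR_RGB2BGR)[100:260,(340 if n=='scene' else 150):(540 if n=='scene' else 350)],(800,600)))
    t=P.reshape(-1,3);t=t[~np.isnan(t[:,0])]
    a=t[(abs(t[:,1]-.305)<.085)&(t[:,0]>.48)&(t[:,0]<.62)]
    fr=a[(a[:,2]>.086)&(a[:,2]<.096)];ha=a[(a[:,2]>.055)&(a[:,2]<.078)&(a[:,0]<.535)]
    print(n,len(fr),np.percentile(fr[:,0],[2,50,98]) if len(fr) else 0,len(ha),np.percentile(ha[:,0],[2,50,98]) if len(ha) else 0)
E
```

```text
clock: 14.32
position: [0.4979, 0.302, 0.0465]
ee_rot: [-0.051, -3.134, 0.004]
force: [-18.0, -2.1, 13.2]
width: 0.008
clock: 14.82
position: [0.4412, 0.3046, 0.047]
ee_rot: [-0.051, -3.141, -0.0]
force: [0.7, 0.4, -1.2]
width: 0.006
scene 138 [0.5469 0.5524 0.5571] 203 [0.5093 0.5169 0.5317]
side 259 [0.5478 0.5556 0.5677] 66 [0.5082 0.5149 0.5346]
```

View pics/side7c.png

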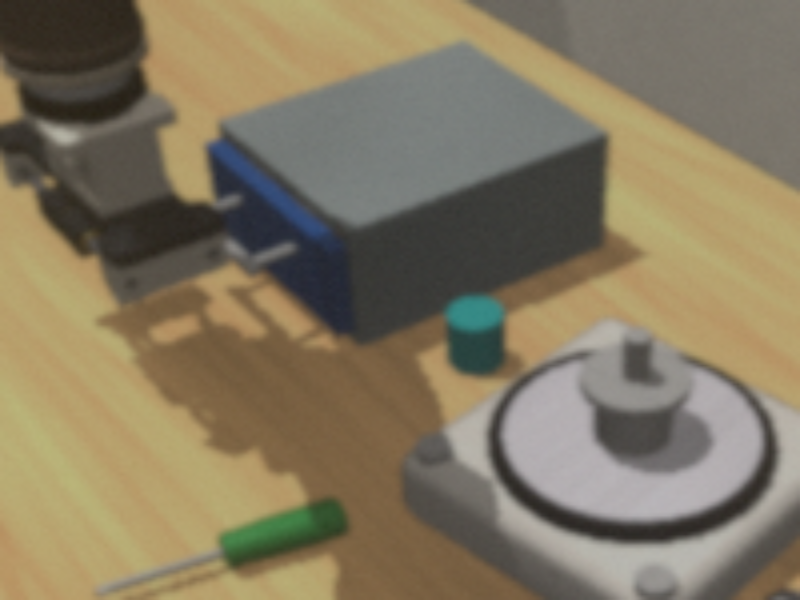

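View pics/scene7c.png

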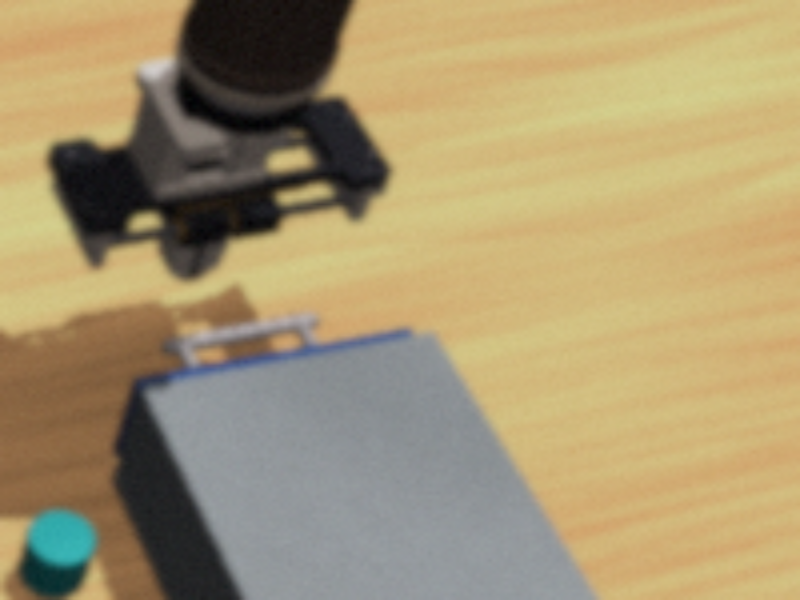

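Shut: the panel is flush with the cabinet front in both views, and the handle met a firm stop at 18 N. I'm raising, turning back and heading for the weight.

```bash
python3 -m pendant '[[[0,0,-0.03],[0,0,0],0.075],[[0,0,-0.05],[0,0,0],0.075],[[0,0,-0.05],[0,0,0],0.075],[[0,0,-0.05],[0,0,0],0.075],[[0,0,-0.03],[0,0,0],0.075],[[0,0,0],[0,0,0],0.075]]'
python3 -m pendant '[[[0,0,0],[0,0,9],0.075],[[0,0,0],[0,0,10],0.075],[[0,0,0],[0,0,10],0.075],[[0,0,0],[0,0,10],0.075],[[0,0,0],[0,0,10],0.075],[[0,0,0],[0,0,10],0.075],[[0,0,0],[0,0,10],0.075],[[0,0,0],[0,0,10],0.075],[[0,0,0],[0,0,9],0.075],[[0,0,0],[0,0,0],0.075]]'
```

```text
clock: 15.68
position: [0.4452, 0.3049, 0.2595]
ee_rot: [0.057, 3.136, 0.005]
force: [-1.1, 0.7, -1.0]
width: 0.607
clock: 16.92
position: [0.4433, 0.3036, 0.2557]
ee_rot: [2.221, 2.222, -0.002]
force: [-0.9, -0.4, 0.8]
width: 0.815
```

```bash
python3 -m pendant '[[[-0.02,0.005,0],[0,0,0],0.075],[[-0.04,0.009,0],[0,0,0],0.075],[[-0.045,0.01,0],[0,0,0],0.075],[[-0.045,0.01,0],[0,0,0],0.075],[[-0.045,0.01,0],[0,0,0],0.075],[[-0.045,0.01,0],[0,0,0],0.075],[[-0.045,0.01,0],[0,0,0],0.075],[[-0.045,0.01,0],[0,0,0],0.075],[[-0.045,0.01,0],[0,0,0],0.075],[[-0.045,0.01,0],[0,0,0],0.075]]'
python3 -m pendant '[[[-0.045,0.01,0],[0,0,0],0.075],[[-0.045,0.01,0],[0,0,0],0.075],[[-0.045,0.01,0],[0,0,0],0.075],[[-0.045,0.01,0],[0,0,0],0.075],[[-0.035,0.008,0],[0,0,0],0.075],[[-0.0226,0.005,0],[0,0,0],0.075],[[0,0,0],[0,0,0],0.075],[[0,0,0],[0,0,0],0.075]]'
python3 - <<'E'
from h import *
np.set_printoptions(precision=4,suppress=True)
s=arm.observe();print(s['position'],s['joints'])
p,d,P,T=grab('wrist','wrist8')
for r in arm.masks_of('wrist','weight')[:3]:
    q=P[r['pixels']&~np.isnan(P[...,0])];t=q[(q[:,2]>q[:,2].max()-.01)]
    print(r['conf'],r['rect'],np.percentile(q,[5,50,95],axis=0).ravel(),cv2.minEnclosingCircle(t[:,:2].astype(np.float32)))
E
```

```text
clock: 18.18
position: [0.5371, -0.1178, 0.2562]
ee_rot: [-2.217, -2.226, 0.001]
force: [0.6, 0.8, -0.5]
width: 0.814
clock: 19.18
position: [0.5899, -0.3526, 0.2561]
ee_rot: [-2.218, -2.223, -0.001]
force: [-0.1, -0.2, 1.1]
width: 0.816
[ 0.5899 -0.3526  0.2561] [ 0.3797  0.5208  0.1341  1.3644 -0.0706  1.2621  0.5199]
0.97 [281.8, 181.4, 48.8, 47.1] [ 0.5672 -0.3768  0.0478  0.5904 -0.3535  0.0681  0.613  -0.329   0.0695] ((0.590025007724762, -0.3545002043247223), 0.027886904776096344)
0.78 [382.7, 166.9, 69.6, 65.6] [ 0.6804 -0.3756  0.0109  0.7164 -0.3431  0.04    0.7492 -0.31    0.0416] ((0.7175054550170898, -0.3451480567455292), 0.03977936878800392)
```

View pics/wrist8.png

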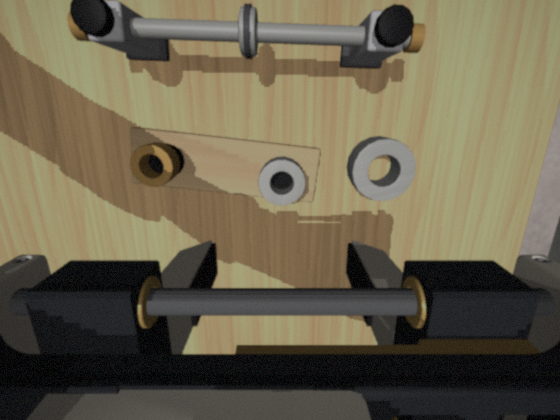

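The wrist view shows the small steel ring at (282,181), centred on x, with the brass at (157,164) and the large ring at (383,168). Weight centre is (0.590,-0.3545). I'm descending.

```bash
python3 -m pendant '[[[-0.0015,0,0.02],[0,0,0],0.075],[[0,0,0.035],[0,0,0],0.075],[[0,0,0.04],[0,0,0],0.075],[[0,0,0.04],[0,0,0],0.075],[[0,0,0.03],[0,0,0],0.075],[[0,0,0.02],[0,0,0],0.075],[[0,0,0.01],[0,0,0],0.075],[[0,0,0],[0,0,0],0.075],[[0,0,0],[0,0,0],0.075]]'
python3 - <<'E'
from h import *
np.set_printoptions(precision=4,suppress=True)
print(arm.observe()['position']);p,d,P,T=grab('wrist','wrist9');grab('side','side9')
E
```

```text
clock: 20.4
position: [0.5907, -0.3555, 0.063]
ee_rot: [2.22, 2.22, 0.001]
force: [0.7, -0.6, 0.3]
width: 0.816
[ 0.5907 -0.3555  0.063 ]
```

View pics/wrist9.png

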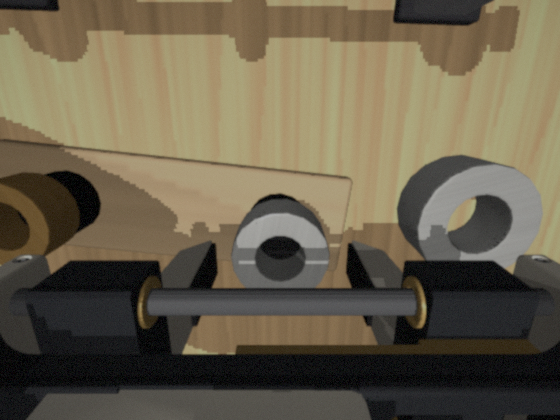

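The ring is centred between the fingers at (282,250). Going down the last 28 mm and closing.

```bash
python3 -m pendant '[[[0.0008,-0.0003,0.015],[0,0,0],0.075],[[0,0,0.009],[0,0,0],0.075],[[0,0,0.004],[0,0,0],0.075],[[0,0,0],[0,0,0],0.075],[[0,0,0],[0,0,0],0.05],[[0,0,0],[0,0,0],0.04],[[0,0,0],[0,0,0],0.04],[[0,0,0],[0,0,0],0.04],[[0,0,0],[0,0,0],0.04]]' 40
```

```text
clock: 21.62
position: [0.5899, -0.3544, 0.0341]
ee_rot: [2.221, 2.221, 0.0]
force: [0.7, 0.3, 1.9]
width: 0.61
```

Gripped at 56 mm. I'm lifting straight up to clear the line with plenty of room.

```bash
python3 -m pendant '[[[0,0,-0.005],[0,0,0],0.04],[[0,0,-0.015],[0,0,0],0.04],[[0,0,-0.03],[0,0,0],0.04],[[0,0,-0.035],[0,0,0],0.04],[[0,0,-0.04],[0,0,0],0.04],[[0,0,-0.04],[0,0,0],0.04],[[0,0,-0.03],[0,0,0],0.04],[[0,0,-0.015],[0,0,0],0.04],[[0,0,-0.005],[0,0,0],0.04],[[0,0,0],[0,0,0],0.04]]'
python3 - <<'E'
from h import *
grab('side','side10');grab('wrist','wrist10')
E
```

```text
clock: 22.88
position: [0.5892, -0.354, 0.2478]
ee_rot: [-2.221, -2.22, 0.001]
force: [0.3, -0.1, -4.7]
width: 0.608
```

View pics/side10.png

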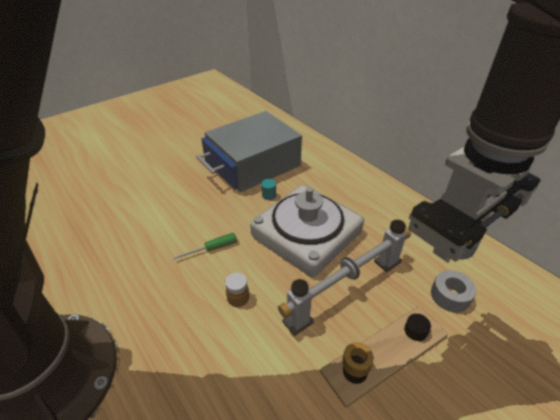

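View pics/wrist10.png

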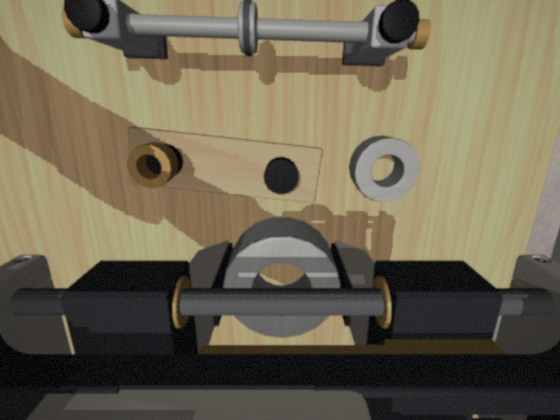

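The wrist view shows the ring held level between the pads at (282,280). In the side view the stand is empty at (418,326). I'm carrying it over the line towards the axis.

```bash
python3 -m pendant '[[[0.015,0,0],[0,0,0],0.04],[[0.03,0.001,0],[0,0,0],0.04],[[0.04,0.002,0],[0,0,0],0.04],[[0.045,0.002,0],[0,0,0],0.04],[[0.045,0.002,0],[0,0,0],0.04],[[0.045,0.002,0],[0,0,0],0.04],[[0.045,0.001,0],[0,0,0],0.04],[[0.035,0.0008,0],[0,0,0],0.04],[[0.021,0,0],[0,0,0],0.04],[[0.01,0,0],[0,0,0],0.04]]'
python3 -m pendant '[[[0,0,0],[0,0,0],0.04],[[0,0,0],[0,0,0],0.04]]'
cat > rel.py <<'E'
from h import *
np.set_printoptions(precision=4,suppress=True)
import sys
from scipy.optimize import least_squares
tag=sys.argv[1]
s=arm.observe();tcp=s['position'];print('tcp',tcp,R.from_rotvec(s['ee_rot']).as_matrix()[:,2])
for n in ['wrist','side','scene']:
    p,d,P,T=grab(n,n+tag)
    t=P.reshape(-1,3);t=t[~np.isnan(t[:,0])]
    h=np.hypot(t[:,0]-.6,t[:,1]+.023)
    sp=t[(h<.014)&(t[:,2]>.12)&(t[:,2]<.147)]
    if len(sp)>20:
        f=least_squares(lambda c:np.hypot(sp[:,0]-c[0],sp[:,1]-c[1])-.008,[.6,-.023],loss='soft_l1',f_scale=.001)
        print(n,'spindle',f.x,len(sp),sp[:,2].max())
    pl=t[(h<.045)&(abs(t[:,2]-.113)<.004)]
    if len(pl)>20: print(n,'platform',cv2.minEnclosingCircle(pl[:,:2].astype(np.float32)),len(pl))
    for r in arm.masks_of(n,'weight')[:3]:
        q=P[r['pixels']&~np.isnan(P[...,0])]
        q=q[np.linalg.norm(q[:,:2]-tcp[:2],axis=1)<.045]
        q=q[(q[:,2]>tcp[2]-.01)&(q[:,2]<tcp[2]+.045)]
        if len(q)<30: continue
        tp=q[(q[:,2]>tcp[2]+.029)&(q[:,2]<tcp[2]+.038)]
        print(n,'weight',r['conf'],r['rect'],len(q),'z',np.percentile(q[:,2],[2,98]),'top',len(tp),cv2.minEnclosingCircle(tp[:,:2].astype(np.float32)) if len(tp)>5 else None)
        o=q[(q[:,2]<tcp[2]+.029)&(np.hypot(*(q[:,:2]-tcp[:2]).T)>.022)]
        if len(o)>20:
            f=least_squares(lambda c:np.hypot(o[:,0]-c[0],o[:,1]-c[1])-.028,tcp[:2],loss='soft_l1',f_scale=.001);print('   sidefit',f.x,len(o),np.abs(f.fun).mean())
        if len(tp)>50:
            A=np.c_[tp[:,:2]-tcp[:2],np.ones(len(tp))];print('   slope',np.linalg.lstsq(A,tp[:,2],rcond=None)[0])
print(arm.observe()['clock'])
E
python3 rel.py 11
```

```text
clock: 24.22
position: [0.5999, -0.0206, 0.2484]
ee_rot: [-2.218, -2.224, -0.0]
force: [-0.4, -0.1, -4.4]
width: 0.609
clock: 24.48
position: [0.6003, -0.0246, 0.2486]
ee_rot: [2.223, 2.219, -0.001]
force: [-0.3, 0.2, -3.5]
width: 0.612
tcp [ 0.6003 -0.0246  0.2486] [-0.0002 -0.0008 -1.    ]
wrist spindle [ 0.6001 -0.0233] 321 0.14698015309780887
wrist platform ((0.5999436974525452, -0.022686272859573364), 0.03194117918610573) 2635
wrist weight 0.82 [282.1, 277.9, 119.5, 117.6] 7088 z [0.2584 0.284 ] top 5375 ((0.6000592708587646, -0.024686265736818314), 0.028119808062911034)
   sidefit [ 0.6001 -0.0253] 1328 0.00017970090211785026
   slope [ 0.0009 -0.0151  0.2827]
side spindle [ 0.601  -0.0218] 84 0.1466010887856024
side platform ((0.5996888279914856, -0.02302154339849949), 0.032881882041692734) 373
side weight 0.96 [318.4, 139.7, 22.5, 22.7] 456 z [0.257  0.2834] top 194 ((0.6028820276260376, -0.032985083758831024), 0.02774946577847004)
   sidefit [ 0.601  -0.0239] 206 0.0008948267668605581
   slope [0.0068 0.0056 0.2818]
scene spindle [ 0.5989 -0.022 ] 74 0.14693538139912354
scene platform ((0.5993226170539856, -0.02311059646308422), 0.032749712467193604) 532
24.775
```

View pics/side11.png

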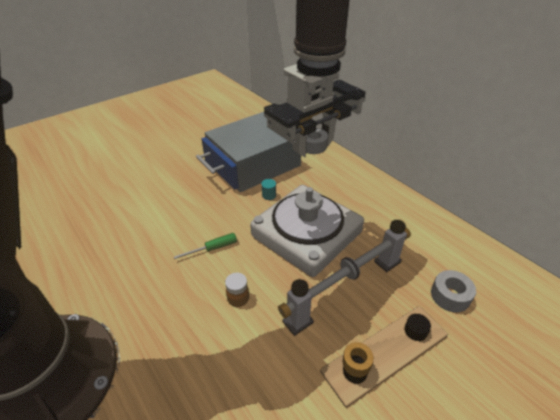

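View pics/wrist11.png

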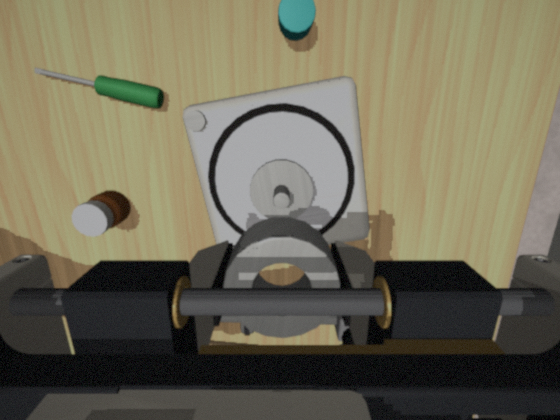

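The wrist depth puts the weight at (0.600,-0.025) and level, with the axis at (0.600,-0.023). I'm correcting y by +1.8 mm and descending slowly to about 1 cm above the tip.

```bash
python3 -m pendant '[[[0.001,0,0.008],[0,0,0],0.04],[[0.0008,0,0.015],[0,0,0],0.04],[[0,0,0.018],[0,0,0],0.04],[[0,0,0.018],[0,0,0],0.04],[[0,0,0.014],[0,0,0],0.04],[[0,0,0.008],[0,0,0],0.04],[[0,0,0.005],[0,0,0],0.04],[[0,0,0],[0,0,0],0.04],[[0,0,0],[0,0,0],0.04]]'; python3 rel.py 12
```

```text
clock: 25.9
position: [0.6008, -0.0215, 0.1633]
ee_rot: [2.221, 2.221, 0.001]
force: [-0.4, 0.6, -4.0]
width: 0.607
tcp [ 0.6008 -0.0215  0.1633] [ 0.001  0.    -1.   ]
wrist platform ((0.5998831987380981, -0.022890601307153702), 0.03218955919146538) 2644
wrist weight 0.65 [282.6, 277.6, 114.8, 127.3] 7130 z [0.1729 0.1986] top 5399 ((0.6007308959960938, -0.021502787247300148), 0.028307132422924042)
   sidefit [ 0.6006 -0.0221] 1341 0.0001829234584295323
   slope [ 0.0005 -0.0136  0.1974]
side spindle [ 0.6009 -0.0218] 88 0.14657092950713912
side platform ((0.5998715758323669, -0.021874643862247467), 0.03326329216361046) 368
side weight 0.83 [312.8, 173.6, 18.9, 18.9] 373 z [0.1715 0.1982] top 175 ((0.601703941822052, -0.02408246137201786), 0.028027640655636787)
   sidefit [ 0.6017 -0.0207] 161 0.0007299534488590153
   slope [0.0164 0.0032 0.1965]
scene platform ((0.6010831594467163, -0.02393585816025734), 0.03198826313018799) 202
scene weight 0.65 [281.7, 208.6, 13.2, 6.7] 62 z [0.1905 0.1999] top 58 ((0.5863128304481506, -0.01257933396846056), 0.012340960092842579)
   slope [-0.1104  0.0722  0.1946]
26.2
```

View pics/side12.png

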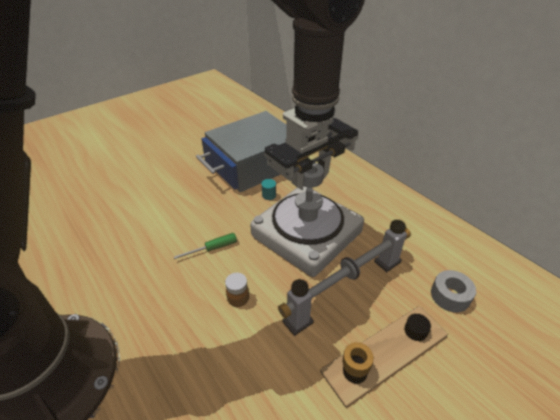

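```bash
python3 -m pendant '[[[-0.0005,-0.0005,0.006],[0,0,0],0.04],[[-0.0005,-0.0002,0.005],[0,0,0],0.04],[[0,0,0.003],[0,0,0],0.04],[[0,0,0],[0,0,0],0.04],[[0,0,0],[0,0,0],0.04],[[0,0,0],[0,0,0],0.04],[[0,0,0],[0,0,0],0.04]]'; python3 rel.py 13; python3 -m pendant '[[[0,0,0],[0,0,0],0.04]]'; python3 rel.py 14
python3 - <<'E'
import cv2
a=cv2.imread('pics/side14.png');cv2.imwrite('pics/side14c.png',cv2.resize(a[140:240,240:380],(784,560),interpolation=cv2.INTER_CUBIC))
E
```

```text
clock: 27.08
position: [0.5998, -0.0224, 0.1489]
ee_rot: [2.221, 2.221, 0.0]
force: [0.5, 0.1, -5.1]
width: 0.609
tcp [ 0.5998 -0.0224  0.1489] [ 0.0003  0.     -1.    ]
wrist platform ((0.600247859954834, -0.022592542693018913), 0.0321526937186718) 2788
wrist weight 0.85 [281.7, 276.6, 118.0, 121.6] 7179 z [0.1584 0.1842] top 5426 ((0.5993880033493042, -0.02237185835838318), 0.028304537758231163)
   sidefit [ 0.5996 -0.0231] 1353 0.0001833220973612905
   slope [ 0.0001 -0.0141  0.183 ]
side spindle [ 0.6007 -0.0218] 42 0.13843959198801736
side platform ((0.599593460559845, -0.02386443316936493), 0.03269452974200249) 355
side weight 0.9 [313.5, 180.6, 18.8, 23.3] 358 z [0.1568 0.1837] top 171 ((0.6011402606964111, -0.028157362714409828), 0.02810974232852459)
   sidefit [ 0.6004 -0.0217] 152 0.0007626500688618073
   slope [0.0063 0.0164 0.1823]
scene platform ((0.6037420034408569, -0.029073335230350494), 0.031196722760796547) 100
27.375
clock: 27.5
position: [0.5997, -0.0225, 0.1487]
ee_rot: [2.222, 2.221, 0.0]
force: [0.1, -0.7, -4.5]
width: 0.613
tcp [ 0.5997 -0.0225  0.1487] [ 0. -
[... 256 characters left out ...]
995 -0.0231] 1362 0.00018788270008420464
   slope [ 0.0003 -0.0143  0.1829]
side spindle [ 0.6006 -0.0218] 44 0.1375612741011477
side platform ((0.5993018746376038, -0.0235141571611166), 0.03203568607568741) 357
side weight 0.88 [313.4, 180.6, 18.1, 23.1] 346 z [0.1569 0.1839] top 166 ((0.5997734069824219, -0.02646796777844429), 0.02619122713804245)
   sidefit [ 0.6004 -0.0215] 144 0.0007667956431426369
   slope [0.0182 0.0242 0.1822]
scene platform ((0.6031413674354553, -0.027815116569399834), 0.03129226341843605) 99
scene weight 0.48 [281.6, 212.7, 13.5, 8.6] 67 z [0.1742 0.1849] top 58 ((0.5842125415802002, -0.011797793209552765), 0.012891236692667007)
   slope [0.0294 0.0308 0.1827]
27.8
```

View pics/side14c.png

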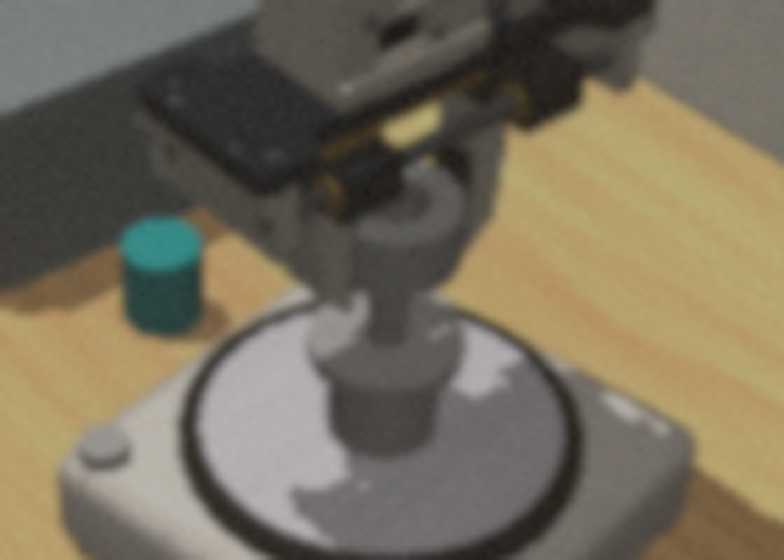

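View pics/wrist14.png

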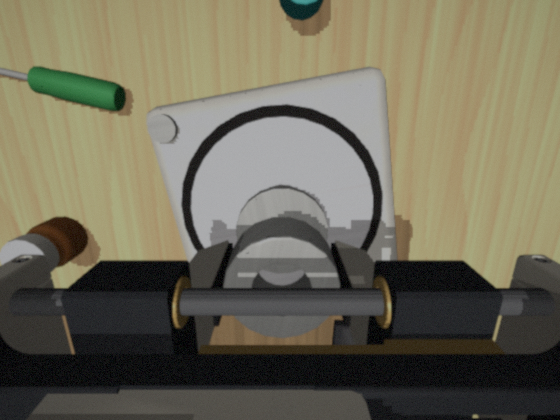

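View pics/scene14.png

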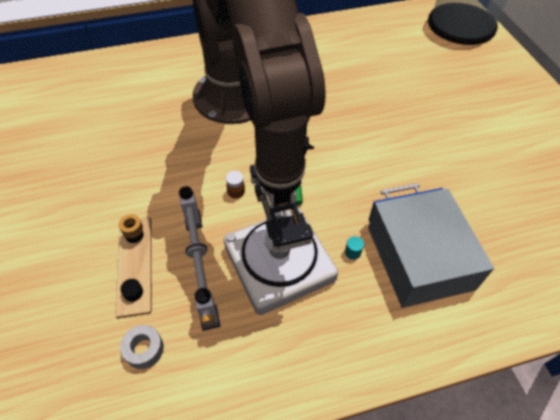

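The weight's underside is about 10 mm above the tip, centred within about 1 mm and steady. The brass (130,227), jar (235,183), drawer and line look unchanged. I'm handing in.

```bash
python3 -c "
from cell import arm
print(arm.observe()['dq'].round(3)); print(arm.sign_off())"
```

```text
[ 0.    -0.     0.001 -0.001 -0.    -0.    -0.   ]
the job is handed in; nothing more can be done
None
```

I finished the job and handed it in at about 28 s of the 72 s allowed; no verdict came back. I lifted the orange cap off, stood it upright in the drawer and shut the drawer. The steel ring weight is now held above the bare spindle.

- **Drawer:** it met a firm stop at 18 N, and the front panel looks flush with the cabinet in both the scene and side views.
- **Weight position:** the underside is about 0.155 m above the table, roughly 10 mm above the tip. Both the wrist and side cameras put it within about 1 mm of the spindle's axis.
- **Stillness and level:** joint speeds were practically zero at hand-in. The tool points straight down, and the wrist depth shows the ring's top tilted about 0.8°. The side camera's tilt figures were too noisy to confirm this.
- **Other things in the scene:** the brass weight, jar and pressure line look unmoved in the last pictures. In that last scene view the arm partly hides the screwdriver; earlier pictures showed it in place. I saw no contact forces apart from the drawer stop.
- **Camera agreement:** the scene camera could not confirm the final fit because the gripper hid the weight. Its weight and platform readings there were off and I did not use them.

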